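Bottom a depth gauge in a dry-block heater's well and set its stop

TASK

Take the orange depth gauge out of the tube rack and lower its steel rod slowly into the blind well of the dry-block heater until it bottoms out. Press on gently, so that the rod slides up through the gauge, until the steel stop flange sits flat on the brass insert, and hold the stop there for one second with about 12 N, never pressing harder than 20 N; then let go and leave the gauge standing upright with its stop on the insert. Leave the tubes, jars, bottle and beaker where they are.

Things in the scene. Friction and masses are not known exactly. Their poses are not given: they have to be found in the camera images.
- gauge: depth gauge, 150 g: orange barrel, diameter 24 mm, on a steel stop flange, diameter 34, 6 mm thick. Origin: centre of the flange's underside (stop face); z up the axis; barrel from z = 6 to 54 mm, grip it near z = 30, clear of the flange. Round: yaw is meaningless. A steel rod runs through it. It starts upright, flange on the rack's top, rod down in a rack hole: lift straight up 50 mm to clear
- rod (a joint): slide of the rod in the gauge, m: 0 = fully out (at the start), grows as the rod is pushed up through the barrel, at most 0.018. It slides against about 4 N of friction and stays where left. At 0 the rod reaches 42 mm below the stop face and 2 mm above the barrel; pushed in, its top comes out of the barrel by as much
- rod_tip (a point): lower end of the rod: steel, 9 mm in diameter, its last 4 mm tapered to 4 mm
- heater: white dry-block heater, fixed, 140 mm (x) by 120 mm (y), 80 mm high; origin under its centre, x from its display side to its back. A square brass insert, 48 by 48 mm, flat-topped, sits in its top, centred 15 mm towards +x from the origin; the well is in the insert's middle
- well (a point): point on the well's axis, level with the housing's top (80 mm above the bench), z up. The insert's top, with the well's mouth, lies 2 to 18 mm above it, differently each time, not reported. The well is vertical, blind, 10.5 mm in diameter, edge sharp, bottom flat and hard, 27 to 34 mm below the insert's top, not reported: the rod bottoms out 8 to 15 mm before the stop meets the insert
- stop_face (a point): centre of the underside of the gauge's stop flange (same point as the gauge's origin)
- rack: white tube rack, fixed, 52 mm (x) by 150 mm (y), top 51 mm above the bench; origin under its centre. Two rows of seven holes. The gauge stands in the hole at x = -11.5, y = +36 mm of the rack's frame; three tubes stand in holes at y = -18, -36 and -54 mm
- tube_a: capped sample tube in the rack, blue cap, 15 mm in diameter, 78 mm long, top 84 mm above the bench; bystander; origin at its lower end
- tube_b: capped sample tube in the rack, yellow cap, same size; bystander
- tube_c: capped sample tube in the rack, red cap, same size; bystander
- jar_3: sample jar with red lid, 63 mm in diameter, 72 mm high; bystander; origin under its centre
- jar_4: sample jar with red lid, 63 mm in diameter, 72 mm high; bystander; origin under its centre
- reagent_bottle: amber reagent bottle with blue cap, 54 mm in diameter, 105 mm high; bystander; origin under its centre
- beaker: glass beaker, 72 mm in diameter, 92 mm high; bystander; origin under its centre
There are look-alikes about, which are no part of the job. There is more than one size of the gauge; the job needs the middle-sized.

How it is judged:
On the way, in this order (a step that is already met when the one before it is completed fails the run):
1. the rod is in the well and has bottomed out (pushed in at least 2 mm) while the stop is still more than 2 mm above the insert (horizontal distance between rod_tip and well below 0.003 m and value of joint rod above 0.002 m and z of stop_face in the frame of insert_top above 0.002 m and z of rod_tip in the frame of well below -0.004 m), for 0.1 s.
2. the stop sits on the insert and is held there with 8 to 20 N for one second (horizontal distance between rod_tip and well below 0.003 m and z of stop_face in the frame of insert_top below 0.0015 m and contact force between gauge and heater between 8 and 20 N), for 0.9 s.
At the end, for the whole second after the job is handed in: The gauge stands released and at rest in the heater's well: rod within 3 mm of the well's axis and pushed in more than 5 mm, stop face within 1.5 mm of the insert's top, axis within 0.06 rad of upright (horizontal distance between rod_tip and well below 0.003 m and angle between gauge's own z axis and vertical below 0.06 rad and z of stop_face in the frame of insert_top below 0.0015 m and value of joint rod above 0.005 m and z of rod_tip in the frame of well below -0.004 m and linear speed of gauge below 0.01 m/s); the robot touches nothing.
It fails at once if the gauge is pressed on the heater with more than 24 N (contact force between gauge and heater above 24 N).
It fails at once if a tube, jar, bottle or beaker is moved by more than 30 mm (distance of any of jar_3, jar_4, reagent_bottle, beaker, tube_a, tube_b, tube_c from where it was at the start of the episode above 0.03 m).
It also fails if it takes over 72 s, if anything falls off the work surface, if the arm or the gripper's body presses on something with over 40 N, if the wrist force passes 120 N, or if a joint passes its speed limit or range.

ROBOT

A 7-joint arm with a two-finger parallel gripper is mounted at the origin on a cart in front of the work surface, level with it; the furniture and walls round the work are solid. World frame = base frame: x ahead of the robot, y to its left, z up, the work surface at z = 0. Lengths are in m, angles in rad, forces in N, time in s.
With the tool pointing down it reaches from about 0.4 to 0.85 m from the base axis. Payload 10.4 kg.
Tool frame: the origin (TCP) lies midway between the tips of the shut fingers; the grasp point (between the pads) lies 19 mm behind it; z points along the fingers, y is the line along which they close (so a half turn about z gives the same grasp; the last joint's range is limited). The gripper opens to 85 mm and grips with 20 to 120 N. Pads are 22 mm wide; open, the fingers measure 114 mm over their backs; the gripper's body (76 mm by 85 mm) begins 54 mm behind the grasp point. The pads swing forward as they close: fully open they stand 13 mm farther back than shut.
Start: joints at [1.285, 0.332, -0.065, 1.46, 0.022, 1.35, -0.088], TCP at [0.162, -0.604, 0.231] pointing down, gripper open.
Joint ranges: [-2.6, 2.6], [-0.5, 2.12], [-1.47, 1.34], [0.16, 2.42], [-1.27, 4.41], [0.06, 2.06], [-2.6, 2.6]. Speed limits (rad/s): [2.22, 2.22, 2.79, 2.79, 3.14, 3.14, 3.14].

INTERFACE

Orientations are given as a unit quaternion [x, y, z, w].
In Python, from workcell import monitor, eyes, manip gives the robot as it stands.
- The arm moves only by the tool send_rows, never from a script. Its arguments are lists of equal length, an entry for each row: "offset": the shift along the tool's x, y, z in mm, a list of three; "roll": the turn about the tool's z in rad. In form: {"offset": [[tx, ty, tz], ...], "roll": [roll, ...]}. A call has exactly 5 rows; each row is the pose to reach, as a shift and turn from the pose commanded when the call began, along the tool's axes at that moment; what a row does not reach only later rows make up. A row lasts 1/12 s, in which the tool goes at most 41.7 mm and 7.16 degrees, less where a joint would pass 70% of its speed; a pose out of reach is approached as far as the arm can. A call with a gripper value outside its range is refused whole. "jaw" is the opening, from 0 (shut) to 1 (fully open), set as the call begins (left out, the last holds). The fingers move at their own pace and stop on an object; "newtons" is the grip in N (left out, the last holds). Time passes only in rows, so rows that repeat a pose let the fingers close, or fill a call up. It gives the time, the measured TCP pose, the force and the opening at its end, in the units of the state.
- monitor.get_obs(): the state, without advancing time (a new reading comes with each control period).
- eyes.camera(name): name is "scene" or "top" or "wrist"; returns (picture, depth): 420x560x3 uint8, blue, green, red; 420x560 float32, m along the optical axis (not along the pixel's ray), 0 where there is no reading.
- eyes.camera_params(name): a dict with "fovy" (degrees; the focal length in pixels is half the picture's height over the tangent of half this angle, whatever the lens; pixels are square), "cx", "cy" (the principal point, pixels), "k1" (the pictures are not rectified: a ray, as slopes to the right and down, at radius r is drawn at 1 + k1 r^2 times it, then the intrinsics apply), "R" (3x3) and "t" (3): a world point X has camera coordinates R X + t. Camera axes: x right, y down, z forward; pixel columns grow to the right and rows downward; lengths in m; the calibration is good to about 2 mm. A picture is of the moment at which its call begins: read the wrist's pose just before it. camera_params takes no time and is no camera call; for the wrist camera it gives the pose at the moment of the call.
- manip.hand_in(): hands the job in, once; it reports no verdict.
The state is a dict: "clock": time; "joint_pos": joint angles; "joint_velocities": joint speeds; "tau": joint torques, N m; "position": TCP position; "ee_rot": TCP orientation; "ft_force": force on the tool from outside, world axes, zero at the start; "torque": the same for the moment, N m; "grip_width": opening from 0.0 (shut) to 1.0 (fully open).
Only numpy, scipy, OpenCV 4.12 (cv2) and the standard library are available. Lean on these libraries where they do the work, as an engineer would, in place of code of your own. Each camera call takes 0.05 s, during which the arm holds its last target. There are 200 camera calls.

## Working session

There is one attempt and no reset: what is moved stays moved. The work goes in short steps, Python scripts to look and compute and a tool call to move; the robot and the scene stay as the last step left them, time stands still between calls to the robot, and variables do not carry over. Pictures are saved under pics/ and viewed, on a budget of 10 in all, crops included, one or two more only if the job needs it, and the job is handed in when it is done.

Besides the shell and the picture viewer there is one more tool, called after "Call:" by a JSON object that holds its "op" and its "data", one argument or row to a line. send_rows: Moves the arm, as the interface text tells. Its arguments: {"type":"object","properties":{"offset":{"type":"array"},"roll":{"type":"array"},"jaw":{"type":"number"},"newtons":{"type":"number"}},"required":["offset","roll"]}

```bash
mkdir -p pics; cat > h.py <<'E'
import numpy as np, cv2
from workcell import monitor, eyes, manip
def snap(n):
    p=eyes.camera_params(n); im,d=eyes.camera(n); return np.array(im),np.array(d),p
def ray(p,u,v):
    f=210/np.tan(np.radians(p["fovy"])/2)
    x,y=(u-p["cx"])/f,(v-p["cy"])/f
    a,b=x,y
    for _ in range(20):
        s=1+p["k1"]*(a*a+b*b); a,b=x/s,y/s
    R=np.array(p["R"]);t=np.array(p["t"])
    return -R.T@t, R.T@np.array([a,b,1.0])
def onz(p,u,v,z):
    o,r=ray(p,u,v); return o+r*(z-o[2])/r[2]
def dep(p,u,v,d):
    o,r=ray(p,u,v); return o+r*d
E
python3 - <<'E'
from h import *
print(monitor.get_obs())
for n in ("scene","top"):
    im,d,p=snap(n); cv2.imwrite(f"pics/{n}0.png",im); np.savez(f"{n}0.npz",im=im,d=d); print(n,p)
E
```

```text
{'clock': 0.0, 'joint_pos': array([ 1.28538058,  0.33289585, -0.06473313,  1.46095743,  0.02159816,
        1.34987655, -0.08851321]), 'joint_velocities': array([-1.34041263e-03, -9.13462977e-04,  5.31020214e-04,  8.63333187e-06,
        1.38472284e-03,  1.45936172e-04,  1.09893889e-04]), 'tau': array([ 1.88302402e-03, -6.25444651e+01,  5.01976430e-02, -3.91601801e+01,
        1.61922741e-02,  9.88638669e-03,  9.31311945e-06]), 'position': array([ 0.16229224, -0.60317127,  0.23049334]), 'ee_rot': array([ 9.91375588e-01,  1.31049319e-01, -1.20909452e-04, -7.10555548e-04]), 'ft_force': array([-0.20758966, -0.32161525,  0.54164082]), 'torque': array([0.00634257, 0.00429391, 0.01086591]), 'grip_width': 0.9982730987124441}
scene {'fovy': 53.81021369700898, 'cx': 274.9961785719006, 'cy': 211.04403395520765, 'k1': -0.03961806462796825, 'R': array([[-0.4385476 , -0.89867962,  0.00713763],
       [-0.51607171,  0.24532037, -0.82066309],
       [ 0.73576219, -0.36358336, -0.57136779]]), 't': array([0.32623953, 0.33110002, 0.52090184])}
top {'fovy': 43.81199110140528, 'cx': 284.655186525272, 'cy': 212.1983952580985, 'k1': -0.14563516472794047, 'R': array([[-0.14715351, -0.98909964, -0.00526661],
       [-0.96762605,  0.14505851, -0.20653778],
       [ 0.20505041, -0.02529665, -0.97842445]]), 't': array([0.14993889, 0.56527476, 1.25105531])}
```

View pics/scene0.png

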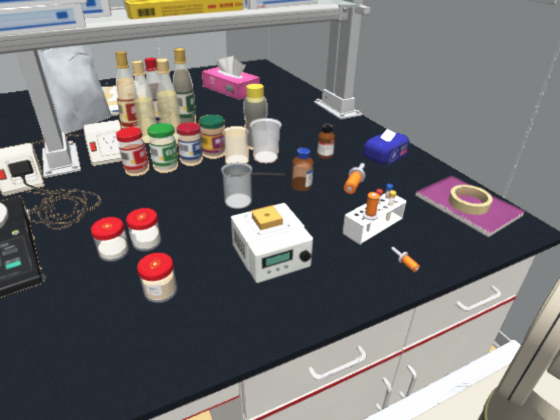

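View pics/top0.png

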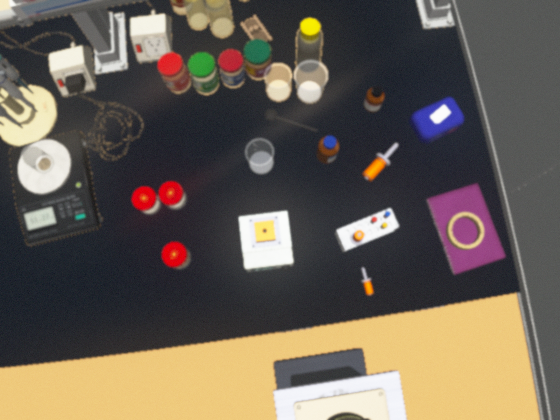

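The scene shows three orange gauges:
- upright in the rack: scene (372,203), top (358,236)
- larger, lying behind the rack: scene (355,178), top (376,165)
- smaller, lying in front of it: scene (406,260), top (367,285)

By the description I choose the one upright in the rack. The heater is at scene (271,240), with its insert at top (265,231).

```bash
python3 - <<'E'
from h import *
S=np.load("scene0.npz");T=np.load("top0.npz")
ps,pt=eyes.camera_params("scene"),eyes.camera_params("top")
cv2.imwrite("pics/crop1.png",cv2.resize(S["im"][170:280,320:430],None,fx=5,fy=5,interpolation=cv2.INTER_CUBIC))
def blobs(im,lo,hi,box,mn=15):
    m=cv2.inRange(cv2.cvtColor(im,cv2.COLOR_BGR2HSV),lo,hi); x0,y0,x1,y1=box
    k=np.zeros_like(m);k[y0:y1,x0:x1]=m[y0:y1,x0:x1]
    n,l,s,c=cv2.connectedComponentsWithStats(k)
    return [(s[i],c[i],k*0+(l==i).astype(np.uint8)) for i in range(1,n) if s[i,4]>=mn]
# gauge top
for s,c,m in blobs(T["im"],(5,130,120),(22,255,255),(330,130,410,300)):
    dd=T["d"][m>0]; z=dep(pt,*c,np.median(dd[dd>0])); print("orange top",s,c,z.round(4), onz(pt,*c,.1).round(4))
for s,c,m in blobs(S["im"],(3,130,100),(22,255,255),(330,150,430,280)):
    dd=S["d"][m>0]; print("orange scene",s,c,dep(ps,*c,np.median(dd[dd>0])).round(4))
for s,c,m in blobs(T["im"],(18,120,120),(35,255,255),(235,205,300,275)):
    dd=T["d"][m>0]; print("brass",s,c,dep(pt,*c,np.median(dd[dd>0])).round(4)); z=dep(pt,*c,np.median(dd[dd>0]))[2]
    r=cv2.minAreaRect(np.argwhere(m)[:,::-1].astype(np.float32)); print(r,[onz(pt,*q,.09).round(4) for q in cv2.boxPoints(r)])
for nm,box,z in (("heater",(230,200,300,275),.08),("rack",(325,200,405,255),.051)):
    bb=blobs(T["im"],(0,0,140),(179,70,255),box,200)
    for s,c,m in bb:
        r=cv2.minAreaRect(np.argwhere(m)[:,::-1].astype(np.float32)); q=[onz(pt,*a,z) for a in cv2.boxPoints(r)]
        print(nm,s,r,np.round(q,4).tolist(),np.mean(q,0).round(4))
E
```

```text
orange top [363 157  23  24 291] [374.32989691 168.08934708] [ 0.6696 -0.1862  0.0299] [ 0.6505 -0.171   0.1   ]
orange top [354 231  10  10  61] [357.95081967 235.68852459] [ 0.4886 -0.0999  0.104 ] [ 0.4892 -0.1005  0.1   ]
orange top [363 281  11  14 108] [368.25925926 287.55555556] [ 0.366  -0.1171  0.0153] [ 0.3626 -0.1034  0.1   ]
orange scene [344 171  18  23 241] [352.406639   181.91286307] [ 0.6613 -0.1802  0.0247]
orange scene [366 192  14  24 237] [371.8649789  203.08016878] [ 0.4864 -0.0993  0.0882]
orange scene [390 193   6   4  17] [392.05882353 194.82352941] [ 0.5047 -0.1696  0.0789]
orange scene [402 255  18  17 161] [410.04968944 262.68944099] [ 0.3648 -0.1153  0.0138]
brass [255 221  19  20 307] [264.39739414 230.8762215 ] [0.5353 0.1211 0.0947]
((264.31707763671875, 230.8536376953125), (18.110774993896484, 17.22732162475586), 83.6598129272461) [array([0.5595, 0.1417, 0.09  ]), array([0.558 , 0.0996, 0.09  ]), array([0.5132, 0.1012, 0.09  ]), array([0.5147, 0.1429, 0.09  ])]
heater [ 238  210   56   60 2361] ((265.53082275390625, 239.74618530273438), (54.45124435424805, 50.73020553588867), 82.87498474121094) [[0.5852, 0.1831, 0.08], [0.5825, 0.0578, 0.08], [0.4476, 0.0615, 0.08], [0.4504, 0.1843, 0.08]] [0.5164 0.1217 0.08  ]
rack [ 336  208   63   43 1244] ((367.5517578125, 228.8793182373047), (23.58330535888672, 60.53667449951172), 68.19859313964844) [[0.5211, -0.0542, 0.051], [0.5569, -0.2058, 0.051], [0.498, -0.2173, 0.051], [0.4632, -0.0667, 0.051]] [ 0.5098 -0.136   0.051 ]
```

View pics/crop1.png

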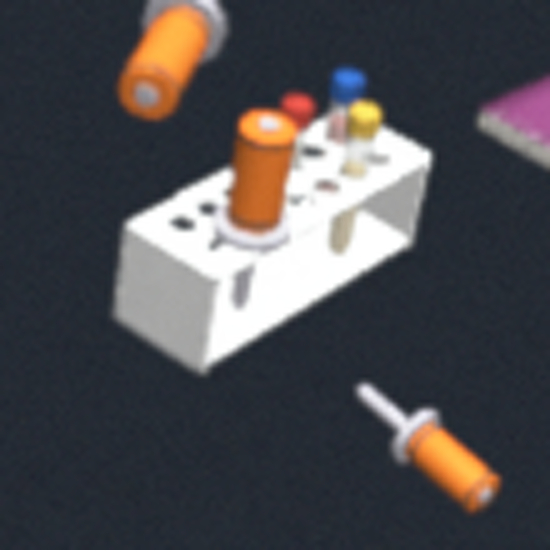

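The crop confirms the choice: the mid-sized gauge stands upright in the rack's left hole, and the large and small ones lie on the bench. Next I travel over to the rack.

Call:
{"op": "send_rows", "data": {
  "offset": [
    [29,-26,0],
    [58,-52,0],
    [87,-78,0],
    [116,-104,0],
    [145,-130,0]
  ],
  "roll": [0,0,0,0,0],
  "jaw": 1
}}

```text
clock: 0.52
position: [0.2692, -0.4385, 0.231]
ee_rot: [0.991, 0.131, -0.0, -0.0]
ft_force: [0.7, 0.8, 0.4]
grip_width: 0.997
```

Call:
{"op": "send_rows", "data": {
  "offset": [
    [29,-26,0],
    [58,-52,0],
    [87,-78,0],
    [116,-104,0],
    [145,-130,0]
  ],
  "roll": [0,0,0,0,0]
}}

```text
clock: 0.93
position: [0.3754, -0.2753, 0.2312]
ee_rot: [0.991, 0.131, -0.0, 0.0]
ft_force: [1.0, -0.9, -0.2]
grip_width: 1.004
```

Call:
{"op": "send_rows", "data": {
  "offset": [
    [29,-26,0],
    [58,-52,0],
    [87,-78,0],
    [116,-104,0],
    [145,-130,0]
  ],
  "roll": [0,0,0,0,0]
}}

```text
clock: 1.35
position: [0.4816, -0.1122, 0.2313]
ee_rot: [0.991, 0.131, -0.0, 0.0]
ft_force: [0.3, -1.0, 0.2]
grip_width: 1.002
```

Call:
{"op": "send_rows", "data": {
  "offset": [
    [0,0,0],
    [0,0,0],
    [0,0,0],
    [0,0,0],
    [0,0,0]
  ],
  "roll": [-0.12,-0.24,-0.36,-0.48,-0.6]
}}

```text
clock: 1.77
position: [0.4809, -0.1138, 0.231]
ee_rot: [0.907, 0.421, -0.0, -0.0]
ft_force: [0.5, -0.1, 0.4]
grip_width: 1.0
```

Call:
{"op": "send_rows", "data": {
  "offset": [
    [0,0,0],
    [0,0,0],
    [0,0,0],
    [0,0,0],
    [0,0,0]
  ],
  "roll": [-0.12,-0.24,-0.36,-0.48,-0.6]
}}

```text
clock: 2.18
position: [0.4809, -0.1139, 0.231]
ee_rot: [0.742, 0.67, -0.0, -0.0]
ft_force: [-0.7, -0.4, 1.2]
grip_width: 1.005
```

Call:
{"op": "send_rows", "data": {
  "offset": [
    [0,0,0],
    [0,0,0],
    [0,0,0],
    [0,0,0],
    [0,0,0]
  ],
  "roll": [-0.12,-0.24,-0.34,-0.34,-0.34]
}}

```text
clock: 2.6
position: [0.481, -0.114, 0.2311]
ee_rot: [0.622, 0.783, -0.0, -0.0]
ft_force: [0.5, -0.1, -0.1]
grip_width: 1.003
```

```bash
cat >> h.py <<'E'
def orange(im,mn=60,lo=(3,130,90),hi=(22,255,255)):
    m=cv2.inRange(cv2.cvtColor(im,cv2.COLOR_BGR2HSV),lo,hi)
    n,l,s,c=cv2.connectedComponentsWithStats(m)
    return [(s[i],c[i],l==i) for i in range(1,n) if s[i,4]>=mn]
def totool(w):
    from scipy.spatial.transform import Rotation as Ro
    o=monitor.get_obs(); return Ro.from_quat(o["ee_rot"]).inv().apply(np.array(w)-o["position"])*1000
E
python3 - <<'E'
from h import *
o=monitor.get_obs()
im,d,p=snap("wrist"); cv2.imwrite("pics/w1.png",im); np.savez("w1.npz",im=im,d=d)
print(p); print(o["position"],o["ee_rot"])
for s,c,m in orange(im):
    v=d[m]; q=v[v>0]; print(s,c,q.size and dep(p,*c,np.median(q)).round(4), q.min() if q.size else 0)
E
```

```text
{'fovy': 61.194606782692745, 'cx': 280.18430732143213, 'cy': 214.3989992890462, 'k1': -0.07642946288096422, 'R': array([[ 9.74024433e-01,  2.26440854e-01,  9.71762137e-04],
       [ 2.15858551e-01, -9.29784751e-01,  2.98170090e-01],
       [ 6.84214195e-02, -2.90215190e-01, -9.54512259e-01]]), 't': array([-0.44327417, -0.24761495,  0.31355564])}
[ 0.48096373 -0.11397095  0.23109859] [ 6.21816618e-01  7.83162854e-01 -1.04355785e-04 -1.63730568e-04]
[153 149  33  21 542] [168.94095941 158.61070111] [ 0.3662 -0.1152  0.0166] 0.35117844
[283 171  28  26 263] [294.01140684 179.30798479] [ 0.4881 -0.0931  0.0918] 0.27309978
[ 528  185   32   55 1126] [545.22380107 212.26731794] [ 0.7188 -0.0718  0.0798] 0.296806
[ 407  252   45   61 1390] [430.14604317 280.71223022] [ 0.6663 -0.1807  0.0292] 0.12190381
```

View pics/w1.png

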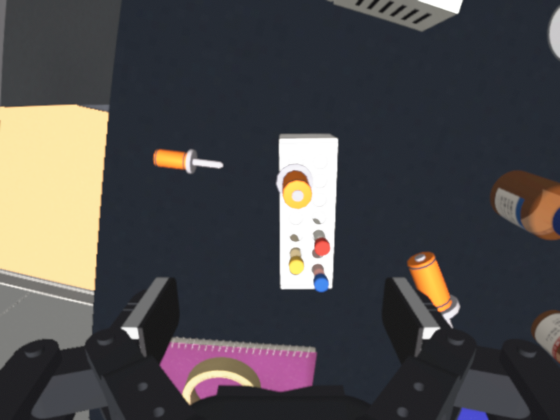

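The wrist view shows the gauge's top at (297,194), the flange at (293,181), and the tube caps at (296,266), (321,247) and (320,283). The jaws are aligned with the rack's x axis.

```bash
python3 - <<'E'
from h import *
W=np.load("w1.npz"); p=eyes.camera_params("wrist"); im,d=W["im"],W["d"]
vv,uu=np.mgrid[165:215,270:325]; P=np.array([dep(p,u,v,d[v,u]) for u,v in zip(uu.ravel(),vv.ravel())])
k=P[:,2]>.098; Q=P[k]; print(k.sum(),Q.mean(0),np.median(Q[:,2]),Q[:,:2].min(0),Q[:,:2].max(0))
uv=np.c_[uu.ravel(),vv.ravel()][k].astype(np.float32); (c,r)=cv2.minEnclosingCircle(uv); print(c,r,onz(p,*c,.105)); print(onz(p,*uv.mean(0),.105))
w=(cv2.cvtColor(im,cv2.COLOR_BGR2HSV)[165:215,270:325,2].ravel())
k2=(w>190)&(cv2.cvtColor(im,cv2.COLOR_BGR2HSV)[165:215,270:325,1].ravel()<90)&k
print("rodtop",k2.sum(),uv[k2[k]].mean(0),onz(p,*uv[k2[k]].mean(0),.107))
g=onz(p,*uv.mean(0),.105); print(totool([g[0],g[1],.062]))
E
```

```text
737 [ 0.49183082 -0.10037005  0.1081692 ] 0.10490200026011148 [ 0.46381385 -0.11326869] [ 0.50439998 -0.03884048]
(300.0, 196.0) 26.627153396606445 [ 0.49471895 -0.10238704  0.105     ]
[ 0.49220187 -0.10106643  0.105     ]
rodtop 158 [298.96204 196.98734] [ 0.49389572 -0.10286177  0.107     ]
[ 10.02500062  13.90784603 169.1389863 ]
```

```bash
python3 - <<'E'
from h import *
W=np.load("w1.npz"); p=eyes.camera_params("wrist"); im,d=W["im"],W["d"]
h=cv2.cvtColor(im,cv2.COLOR_BGR2HSV); m=cv2.inRange(h,(5,100,200),(25,255,255)); m[:165]=0;m[215:]=0;m[:,:275]=0;m[:,325:]=0
n,l,s,c=cv2.connectedComponentsWithStats(m); i=1+s[1:,4].argmax(); print(s[i])
pts=np.argwhere(l==i)[:,::-1].astype(np.float32); hull=cv2.convexHull(pts)
e=cv2.fitEllipse(hull); print(e, onz(p,*e[0],.105), d[194,297])
g=onz(p,*e[0],.105); print(totool([*g[:2],.062]))
E
```

```text
[283 180  29  29 521]
((296.8763427734375, 193.7360382080078), (28.26660919189453, 29.1663818359375), 91.92861938476562) [ 0.49190906 -0.10117289  0.105     ] 0.27399403
[  9.98753342  13.59854496 169.13908532]
```

Call:
{"op": "send_rows", "data": {
  "offset": [
    [10,13.5,15],
    [10,13.5,50],
    [10,13.5,85],
    [10,13.5,115],
    [10,13.5,135]
  ],
  "roll": [0,0,0,0,0]
}}

```text
clock: 3.07
position: [0.4905, -0.1008, 0.0934]
ee_rot: [0.622, 0.783, -0.001, -0.001]
ft_force: [-0.2, -0.7, -0.2]
grip_width: 1.002
```

Call:
{"op": "send_rows", "data": {
  "offset": [
    [0,0,10],
    [0,0,20],
    [0,0,28],
    [0,0,34],
    [0,0,34]
  ],
  "roll": [0,0,0,0,0]
}}

```text
clock: 3.48
position: [0.4919, -0.1012, 0.0619]
ee_rot: [0.621, 0.784, -0.0, -0.0]
ft_force: [-0.7, 0.4, -0.1]
grip_width: 0.997
```

Call:
{"op": "send_rows", "data": {
  "offset": [
    [0,0,0],
    [0,0,0],
    [0,0,0],
    [0,0,0],
    [0,0,0]
  ],
  "roll": [0,0,0,0,0],
  "jaw": 0,
  "newtons": 60
}}

```text
clock: 3.9
position: [0.4922, -0.1012, 0.0627]
ee_rot: [0.621, 0.784, 0.0, 0.0]
ft_force: [-0.0, -0.5, 1.5]
grip_width: 0.299
```

Call:
{"op": "send_rows", "data": {
  "offset": [
    [0,0,0],
    [0,0,0],
    [0,0,0],
    [0,0,0],
    [0,0,0]
  ],
  "roll": [0,0,0,0,0]
}}

```text
clock: 4.32
position: [0.4923, -0.1012, 0.0628]
ee_rot: [0.621, 0.784, 0.0, 0.0]
ft_force: [-1.6, 1.0, 5.8]
grip_width: 0.266
```

Call:
{"op": "send_rows", "data": {
  "offset": [
    [0,0,-6],
    [0,0,-14],
    [0,0,-24],
    [0,0,-34],
    [0,0,-44]
  ],
  "roll": [0,0,0,0,0]
}}

```text
clock: 4.73
position: [0.4921, -0.1011, 0.1076]
ee_rot: [0.62, 0.784, 0.0, 0.0]
ft_force: [-0.2, -0.6, -1.9]
grip_width: 0.266
```

Call:
{"op": "send_rows", "data": {
  "offset": [
    [0,0,-16],
    [0,0,-34],
    [0,0,-52],
    [0,0,-68],
    [0,0,-76]
  ],
  "roll": [0,0,0,0,0]
}}

```text
clock: 5.15
position: [0.4929, -0.1011, 0.1852]
ee_rot: [0.62, 0.784, 0.001, 0.002]
ft_force: [-0.1, 0.3, -0.7]
grip_width: 0.266
```

```bash
python3 - <<'E'
from h import *
o=monitor.get_obs(); print(o["position"],o["ft_force"],o["grip_width"])
im,d,p=snap("wrist"); np.savez("w2.npz",im=im,d=d)
im2,d2,p2=snap("scene"); np.savez("s2.npz",im=im2,d=d2)
sc=cv2.resize(im2[120:290,215:430],None,fx=2.6,fy=2.6)[:420]
cv2.imwrite("pics/w2.png",np.hstack([im,sc])[:, :1120]) if 0 else None
a=cv2.resize(im,(400,300)); b=cv2.resize(im2[110:290,200:440],(400,300)); cv2.imwrite("pics/w2.png",np.hstack([a,b]))
print(totool([.535,.121,.18]))
E
```

```text
[ 0.49287744 -0.10110518  0.18516148] [-0.0584478   0.26490688 -0.72951067] 0.26622926857181106
[206.60600663  92.1401599    3.86424955]
```

View pics/w2.png

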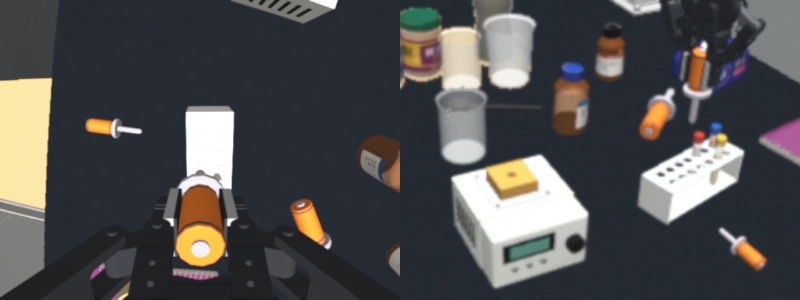

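The gauge hangs upright in the pads at left-panel (200,225). In the right panel the rod hangs free of the rack at (693,105), and the heater and its brass insert (512,177) are clear. I move to just short of the heater to measure the well with the wrist camera.

Call:
{"op": "send_rows", "data": {
  "offset": [
    [16,12,0],
    [40,30,0],
    [65,48,0],
    [90,68,0],
    [110,84,0]
  ],
  "roll": [0,0,0,0,0]
}}

```text
clock: 5.67
position: [0.5485, 0.0275, 0.1814]
ee_rot: [0.62, 0.784, -0.0, -0.001]
ft_force: [0.1, 1.0, -0.7]
grip_width: 0.265
```

Call:
{"op": "send_rows", "data": {
  "offset": [
    [8,5,0],
    [14,8,0],
    [16,8,0],
    [16,8,0],
    [16,8,0]
  ],
  "roll": [0,0,0,0,0]
}}

```text
clock: 6.08
position: [0.5522, 0.0412, 0.182]
ee_rot: [0.621, 0.784, -0.001, 0.0]
ft_force: [1.2, 0.2, -1.6]
grip_width: 0.267
```

```bash
python3 - <<'E'
from h import *
o=monitor.get_obs(); print(o["position"],o["ee_rot"],o["ft_force"])
im,d,p=snap("wrist"); np.savez("w3.npz",im=im,d=d,R=p["R"],t=p["t"]); cv2.imwrite("pics/w3.png",im)
E
```

```text
[0.5521961  0.04117411 0.18204347] [ 6.21164555e-01  7.83679990e-01 -5.09036708e-04  9.32855986e-05] [ 1.21348259  0.16642869 -1.58219145]
```

View pics/w3.png

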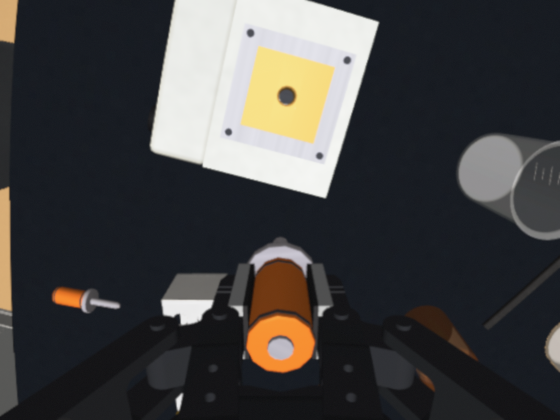

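The well's mouth shows at (287,96) in the brass, and the gauge's top at (280,343) with its rod at (280,348). The flange is at (281,270), and the rod tip just shows at (281,241).

```bash
cat > m.py <<'E'
from h import *
def meas(f):
    W=np.load(f); p=dict(eyes.camera_params("wrist")); p["R"],p["t"]=W["R"],W["t"]; im,d=W["im"],W["d"]
    h=cv2.cvtColor(im,cv2.COLOR_BGR2HSV)
    b=cv2.inRange(h,(18,80,150),(35,255,255)); n,l,s,c=cv2.connectedComponentsWithStats(b); i=1+s[1:,4].argmax()
    M=(l==i).astype(np.uint8); F=np.zeros_like(M); cn,_=cv2.findContours(M,cv2.RETR_EXTERNAL,cv2.CHAIN_APPROX_NONE); cv2.drawContours(F,cn,-1,1,-1)
    yx=np.argwhere(cv2.erode(M,np.ones((5,5)))>0)
    z=np.median([dep(p,x,y,d[y,x])[2] for y,x in yx[::7] if d[y,x]>0])
    hole=cv2.morphologyEx(((F>0)&(h[...,2]<110)).astype(np.uint8),cv2.MORPH_OPEN,np.ones((3,3)))
    n,l,s,c=cv2.connectedComponentsWithStats(hole); i=1+s[1:,4].argmax(); e=c[i]; print("hole",s[i],e)
    r=cv2.minAreaRect(cn[np.argmax([len(q) for q in cn])]); q=[onz(p,*a,z) for a in cv2.boxPoints(r)]
    print("z",z,"sides",[np.linalg.norm(q[k]-q[k-1]).round(4) for k in range(4)],"centre",np.mean(q,0).round(4))
    print("well",onz(p,*e,z).round(4))
    g=cv2.inRange(h,(5,100,190),(17,255,255)); g[:270]=0; n,l,s,c=cv2.connectedComponentsWithStats(g); i=1+s[1:,4].argmax()
    hu=cv2.convexHull(np.argwhere(l==i)[:,::-1].astype(np.float32)); E=cv2.fitEllipse(hu); print("gtop",s[i],E)
    return p,onz(p,*e,z),E,d
E
python3 - <<'E'
from m import *
p,w,E,d=meas("w3.npz"); o=monitor.get_obs(); z=o["position"][2]
u,v=E[0]; print("depth z gauge top",dep(p,u,v,d[int(v)+0,int(u)])[2])
for zz in (z+.041,z+.043): print("gauge",zz,onz(p,u,v,zz).round(4))
f=355.; 
print("tcp",o["position"], "well in tool",totool(w), "gtop in tool",totool(onz(p,u,v,z+.042)))
# flange: pixels above barrel
for v in range(235,275,4): print(v, dep(p,281,v,d[v,281]).round(4), totool(dep(p,281,v,d[v,281])).round(1))
E
```

```text
hole [280  88  14  15 179] [286.41340782  95.25139665]
z 0.09510809955002217 sides [np.float64(0.0497), np.float64(0.0473), np.float64(0.0472), np.float64(0.048)] centre [0.5375 0.1222 0.0951]
well [0.5376 0.1224 0.0951]
gtop [ 247  316   68   56 2423] ((280.02227783203125, 343.4267883300781), (55.9500846862793, 67.23604583740234), 91.09300231933594)
depth z gauge top 0.2265204188813037
gauge 0.22317020685366984 [0.5526 0.0406 0.2232]
gauge 0.22517020685366984 [0.5523 0.0421 0.2252]
tcp [0.55231014 0.04110312 0.18217021] well in tool [82.56420406  4.22006893 86.98804641] gtop in tool [  0.16909619   0.18809443 -42.00024072]
235 [ 0.5639 -0.0032 -0.0009] [-45.6   1.3 183.2]
239 [0.5523 0.0448 0.136 ] [ 3.6  0.8 46.2]
243 [0.5493 0.0568 0.1726] [15.9  0.7  9.6]
247 [0.5494 0.0562 0.176 ] [15.4  0.7  6.2]
251 [0.5498 0.0548 0.1771] [13.9  0.7  5. ]
255 [0.5504 0.0521 0.1755] [11.2  0.7  6.7]
259 [0.5349 0.1164 0.3244] [ 7.720e+01  1.000e-01 -1.423e+02]
263 [0.5504 0.052  0.1837] [11.1  0.6 -1.5]
267 [0.5504 0.0521 0.1878] [11.1  0.6 -5.7]
271 [0.5505 0.0517 0.1909] [10.8  0.6 -8.7]
```

Call:
{"op": "send_rows", "data": {
  "offset": [
    [16,1,0],
    [40,2,0],
    [62,3,0],
    [78,4,0],
    [83,4,0]
  ],
  "roll": [0,0,0,0,0]
}}

```text
clock: 6.55
position: [0.5366, 0.1263, 0.1826]
ee_rot: [0.62, 0.785, 0.0, 0.0]
ft_force: [-0.6, 0.1, -1.2]
grip_width: 0.268
```

Call:
{"op": "send_rows", "data": {
  "offset": [
    [0,0,5],
    [0,0,11],
    [0,0,17],
    [0,0,23],
    [0,0,28]
  ],
  "roll": [0,0,0,0,0]
}}

```text
clock: 6.97
position: [0.5373, 0.1231, 0.1531]
ee_rot: [0.621, 0.784, -0.0, -0.0]
ft_force: [0.1, 0.3, -1.9]
grip_width: 0.266
```

Call:
{"op": "send_rows", "data": {
  "offset": [
    [0,0,0],
    [0,0,0],
    [0,0,0],
    [0,0,0],
    [0,0,0]
  ],
  "roll": [0,0,0,0,0]
}}

```text
clock: 7.38
position: [0.5375, 0.1244, 0.1546]
ee_rot: [0.621, 0.784, 0.0, 0.0]
ft_force: [-0.2, -0.4, -1.5]
grip_width: 0.266
```

```bash
python3 - <<'E'
from h import *
o=monitor.get_obs(); print(o["position"],o["ee_rot"],o["ft_force"])
im,d,p=snap("wrist"); np.savez("w4.npz",im=im,d=d,R=p["R"],t=p["t"])
im2,d2,p2=snap("scene"); np.savez("s4.npz",im=im2,d=d2)
print(totool([.5376,.1224,.095]))
a=im[130:330,180:380]; b=im2[160:260,220:320]
cv2.imwrite("pics/w4.png",np.hstack([cv2.resize(x,(400,400),interpolation=cv2.INTER_CUBIC) for x in (a,b)]))
E
```

```text
[0.53753107 0.12442535 0.15459653] [6.20509276e-01 7.84199058e-01 1.68776116e-04 2.16709356e-04] [-0.19297254 -0.38222731 -1.47417821]
[-1.96861982 -0.37341692 59.51511834]
```

View pics/w4.png

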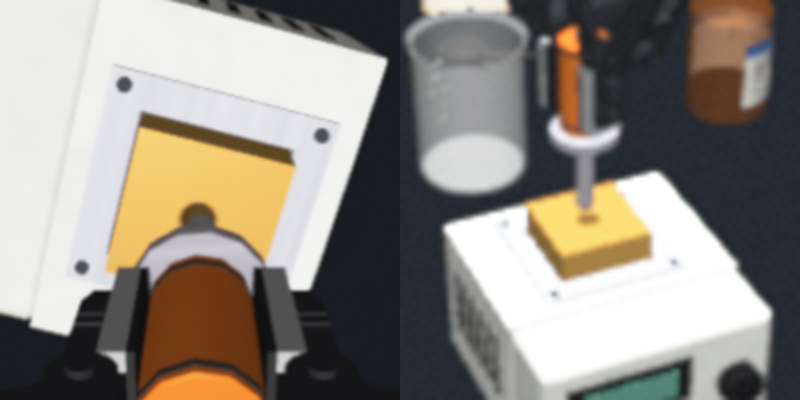

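The left panel shows the hole's visible arc at (198,215), with the rod tip entering its view. The right panel shows the tip at (586,205), a few mm above the hole at (588,217). The alignment is close, so I average the state to trim it.

```bash
python3 - <<'E'
from h import *
P=[]
for _ in range(8):
    eyes.camera("top"); o=monitor.get_obs(); P.append(np.r_[o["position"],o["ft_force"]])
P=np.array(P); print(P.mean(0).round(4),P.std(0).round(4))
W=np.load("w4.npz"); p=dict(eyes.camera_params("wrist")); p["R"],p["t"]=W["R"],W["t"]; im=W["im"]
h=cv2.cvtColor(im,cv2.COLOR_BGR2HSV)
# hole: dark brass pixels, upper-left/right boundary
g=h[...,2].astype(int)
for v in range(228,250,2): print(v,g[v,262:298:2])
f=210/np.tan(np.radians(p["fovy"])/2)
def proj(X):
    c=np.array(p["R"])@X+np.array(p["t"]); x,y=c[0]/c[2],c[1]/c[2]; s=1+p["k1"]*(x*x+y*y); return p["cx"]+f*x*s,p["cy"]+f*y*s
a=np.linspace(0,2*np.pi,13)[:-1]
print("pred hole",[np.round(proj(np.array([.5376+.00525*np.cos(t),.1224+.00525*np.sin(t),.0951])),1).tolist() for t in a])
E
```

```text
[ 0.5374  0.1244  0.1544  0.0456 -0.2619 -1.7076] [0.000e+00 0.000e+00 1.000e-04 4.151e-01 4.892e-01 4.203e-01]
228 [243 243 243 243 243 242 242 242 242 242 242 242 242 242 242 242 242 242]
230 [243 242 242 243 242 242 239 233 227 229 235 241 242 242 241 242 242 242]
232 [242 242 242 242 241 230 179 131 109 113 151 211 237 241 241 241 241 242]
234 [242 242 242 242 229 156  99  92  94  96  97 125 200 238 241 241 241 241]
236 [242 242 242 239 191 103  89  91  92  93  93  95 145 227 241 241 241 241]
238 [242 242 241 231 159  87  89  87  85  87  84  88 111 209 240 241 241 241]
240 [241 241 241 230 159  86  84  81  84  85  84  82 104 205 239 241 241 241]
242 [241 241 240 229 164  92  83  81  82  84  85  84  95 196 235 240 240 240]
244 [241 236 214 137 100  90  90  90  91  92  93  95  92 107 142 194 225 235]
246 [226 164 107 101 110 118 124 129 137 144 153 159 144 114  97  91 107 139]
248 [109 101 133 173 188 191 193 194 197 199 200 200 198 190 170 139 111  95]
pred hole [[287.1, 241.2], [287.0, 237.0], [284.6, 233.5], [280.7, 231.5], [276.2, 231.6], [272.4, 233.8], [270.3, 237.5], [270.5, 241.7], [272.8, 245.2], [276.7, 247.1], [281.2, 247.0], [284.9, 244.8]]
```

Call:
{"op": "send_rows", "data": {
  "offset": [
    [-1.4,-0.6,0],
    [-1.4,-0.6,1.5],
    [-1.4,-0.6,3],
    [-1.4,-0.6,4.5],
    [-1.4,-0.6,6]
  ],
  "roll": [0,0,0,0,0]
}}

```text
clock: 8.3
position: [0.537, 0.1228, 0.1481]
ee_rot: [0.621, 0.784, -0.0, 0.0]
ft_force: [-0.4, 0.5, -1.1]
grip_width: 0.265
```

Call:
{"op": "send_rows", "data": {
  "offset": [
    [0,0,0.8],
    [0,0,1.6],
    [0,0,2.4],
    [0,0,3.2],
    [0,0,4]
  ],
  "roll": [0,0,0,0,0]
}}

```text
clock: 8.72
position: [0.5371, 0.1229, 0.1443]
ee_rot: [0.621, 0.784, 0.0, 0.0]
ft_force: [-0.3, -0.4, -1.3]
grip_width: 0.266
```

Call:
{"op": "send_rows", "data": {
  "offset": [
    [0,0,0.8],
    [0,0,1.6],
    [0,0,2.4],
    [0,0,3.2],
    [0,0,4]
  ],
  "roll": [0,0,0,0,0]
}}

```text
clock: 9.13
position: [0.5371, 0.1229, 0.1402]
ee_rot: [0.621, 0.784, -0.0, 0.0]
ft_force: [-0.2, -0.5, -2.2]
grip_width: 0.268
```

Call:
{"op": "send_rows", "data": {
  "offset": [
    [0,0,1],
    [0,0,2],
    [0,0,3],
    [0,0,4],
    [0,0,5]
  ],
  "roll": [0,0,0,0,0]
}}

```text
clock: 9.55
position: [0.5371, 0.1228, 0.1352]
ee_rot: [0.621, 0.784, -0.0, 0.0]
ft_force: [-0.0, -0.1, -1.7]
grip_width: 0.263
```

The rod is in the well, with no side force. Continuing slowly.

Call:
{"op": "send_rows", "data": {
  "offset": [
    [0,0,1.5],
    [0,0,3],
    [0,0,4.5],
    [0,0,6],
    [0,0,7.5]
  ],
  "roll": [0,0,0,0,0]
}}

```text
clock: 9.97
position: [0.5371, 0.1229, 0.1276]
ee_rot: [0.621, 0.784, -0.0, 0.0]
ft_force: [-0.1, -0.2, -2.8]
grip_width: 0.265
```

Call:
{"op": "send_rows", "data": {
  "offset": [
    [0,0,1],
    [0,0,2],
    [0,0,3],
    [0,0,4],
    [0,0,5]
  ],
  "roll": [0,0,0,0,0]
}}

```text
clock: 10.38
position: [0.5371, 0.1229, 0.1227]
ee_rot: [0.621, 0.784, 0.0, 0.0]
ft_force: [0.8, -0.2, -0.6]
grip_width: 0.267
```

Call:
{"op": "send_rows", "data": {
  "offset": [
    [0,0,0.7],
    [0,0,1.4],
    [0,0,2.1],
    [0,0,2.8],
    [0,0,3.5]
  ],
  "roll": [0,0,0,0,0]
}}

```text
clock: 10.8
position: [0.5372, 0.1229, 0.1195]
ee_rot: [0.621, 0.784, 0.0, 0.0]
ft_force: [-1.0, -0.3, 2.7]
grip_width: 0.267
```

Call:
{"op": "send_rows", "data": {
  "offset": [
    [0,0,0.7],
    [0,0,1.4],
    [0,0,2.1],
    [0,0,2.8],
    [0,0,3.5]
  ],
  "roll": [0,0,0,0,0]
}}

```text
clock: 11.22
position: [0.5372, 0.1229, 0.1158]
ee_rot: [0.621, 0.784, 0.0, 0.0]
ft_force: [-0.4, -1.5, 2.5]
grip_width: 0.264
```

Call:
{"op": "send_rows", "data": {
  "offset": [
    [0,0,0.5],
    [0,0,1],
    [0,0,1.5],
    [0,0,2],
    [0,0,2]
  ],
  "roll": [0,0,0,0,0]
}}

```text
clock: 11.63
position: [0.5371, 0.1229, 0.1137]
ee_rot: [0.621, 0.784, 0.0, 0.0]
ft_force: [-0.7, 0.9, 1.6]
grip_width: 0.264
```

```bash
python3 - <<'E'
from h import *
P=[]
im2,d2,p2=snap("scene"); im,d,p=snap("wrist"); a=im[100:340,160:400]; b=im2[160:260,220:320]
for _ in range(4):
    o=monitor.get_obs(); P.append(np.r_[o["position"],o["ft_force"]]); eyes.camera("top")
print(np.mean(P,0).round(4),o["ee_rot"])
cv2.imwrite("pics/w5.png",np.hstack([cv2.resize(x,(400,400),interpolation=cv2.INTER_CUBIC) for x in (a,b)]))
E
```

```text
[ 0.5371  0.1229  0.1138 -0.1731 -0.0445  1.9421] [ 6.20518678e-01  7.84191667e-01 -1.80628057e-05  1.28258538e-05]
```

View pics/w5.png

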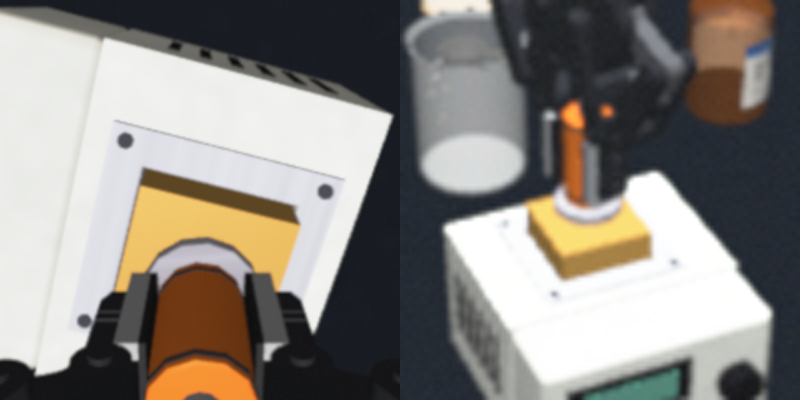

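The gauge is upright with its flange still a few mm above the insert (right panel (588,203)), and the rod is sliding at about 3.6 N. I go on in smaller steps.

Call:
{"op": "send_rows", "data": {
  "offset": [
    [0,0,0.5],
    [0,0,1],
    [0,0,1.5],
    [0,0,2],
    [0,0,2.5]
  ],
  "roll": [0,0,0,0,0]
}}

```text
clock: 12.35
position: [0.5371, 0.1229, 0.1112]
ee_rot: [0.621, 0.784, -0.0, 0.0]
ft_force: [-0.0, 0.0, 3.0]
grip_width: 0.266
```

Call:
{"op": "send_rows", "data": {
  "offset": [
    [0,0,0.3],
    [0,0,0.6],
    [0,0,0.9],
    [0,0,1.2],
    [0,0,1.4]
  ],
  "roll": [0,0,0,0,0]
}}

```text
clock: 12.77
position: [0.5371, 0.1228, 0.1098]
ee_rot: [0.621, 0.784, -0.0, 0.0]
ft_force: [-0.4, -0.7, 2.2]
grip_width: 0.265
```

Call:
{"op": "send_rows", "data": {
  "offset": [
    [0,0,0.2],
    [0,0,0.4],
    [0,0,0.6],
    [0,0,0.8],
    [0,0,0.8]
  ],
  "roll": [0,0,0,0,0]
}}

```text
clock: 13.18
position: [0.5371, 0.1229, 0.1091]
ee_rot: [0.621, 0.784, -0.0, 0.0]
ft_force: [0.0, -0.7, 2.5]
grip_width: 0.266
```

Call:
{"op": "send_rows", "data": {
  "offset": [
    [0,0,0.2],
    [0,0,0.4],
    [0,0,0.6],
    [0,0,0.6],
    [0,0,0.6]
  ],
  "roll": [0,0,0,0,0]
}}

```text
clock: 13.6
position: [0.5371, 0.1229, 0.1085]
ee_rot: [0.621, 0.784, -0.0, 0.0]
ft_force: [0.3, 0.2, 3.1]
grip_width: 0.263
```

Call:
{"op": "send_rows", "data": {
  "offset": [
    [0,0,0.2],
    [0,0,0.4],
    [0,0,0.6],
    [0,0,0.6],
    [0,0,0.6]
  ],
  "roll": [0,0,0,0,0]
}}

```text
clock: 14.02
position: [0.5371, 0.1229, 0.1079]
ee_rot: [0.62, 0.784, -0.0, 0.0]
ft_force: [0.0, -0.2, 2.1]
grip_width: 0.268
```

Call:
{"op": "send_rows", "data": {
  "offset": [
    [0,0,0.1],
    [0,0,0.2],
    [0,0,0.3],
    [0,0,0.4],
    [0,0,0.4]
  ],
  "roll": [0,0,0,0,0]
}}

```text
clock: 14.43
position: [0.5371, 0.1229, 0.1075]
ee_rot: [0.621, 0.784, -0.0, 0.0]
ft_force: [-0.3, 0.3, 2.6]
grip_width: 0.267
```

Call:
{"op": "send_rows", "data": {
  "offset": [
    [0,0,0.1],
    [0,0,0.2],
    [0,0,0.3],
    [0,0,0.4],
    [0,0,0.4]
  ],
  "roll": [0,0,0,0,0]
}}

```text
clock: 14.85
position: [0.5371, 0.1229, 0.1071]
ee_rot: [0.62, 0.784, -0.0, 0.0]
ft_force: [-0.9, 0.0, 4.0]
grip_width: 0.27
```

Call:
{"op": "send_rows", "data": {
  "offset": [
    [0,0,0.1],
    [0,0,0.2],
    [0,0,0.3],
    [0,0,0.3],
    [0,0,0.3]
  ],
  "roll": [0,0,0,0,0]
}}

```text
clock: 15.27
position: [0.5371, 0.1229, 0.1071]
ee_rot: [0.621, 0.784, -0.0, 0.0]
ft_force: [-0.5, -1.2, 6.1]
grip_width: 0.269
```

The stop has met the insert: z has stalled at 0.1071 and the force is rising. I raise it towards 12 N, which reads about 10.4 after the weight offset of about −1.6.

Call:
{"op": "send_rows", "data": {
  "offset": [
    [0,0,0.1],
    [0,0,0.2],
    [0,0,0.3],
    [0,0,0.3],
    [0,0,0.3]
  ],
  "roll": [0,0,0,0,0]
}}

```text
clock: 15.68
position: [0.5371, 0.1229, 0.1071]
ee_rot: [0.621, 0.784, -0.0, 0.0]
ft_force: [-3.7, -1.2, 9.3]
grip_width: 0.262
```

```bash
python3 - <<'E'
from h import *
P=[]
for _ in range(5):
    eyes.camera("top"); o=monitor.get_obs(); P.append(np.r_[o["position"],o["ft_force"]])
print(np.mean(P,0).round(4))
E
```

```text
[ 0.5371  0.1229  0.1071 -3.6039 -1.0104  9.6203]
```

Call:
{"op": "send_rows", "data": {
  "offset": [
    [0,0,0.1],
    [0,0,0.1],
    [0,0,0.1],
    [0,0,0.1],
    [0,0,0.1]
  ],
  "roll": [0,0,0,0,0]
}}

```text
clock: 16.35
position: [0.5371, 0.1229, 0.1071]
ee_rot: [0.621, 0.784, -0.0, 0.0]
ft_force: [-3.9, -1.6, 11.2]
grip_width: 0.268
```

Call:
{"op": "send_rows", "data": {
  "offset": [
    [0,0,0],
    [0,0,0],
    [0,0,0],
    [0,0,0],
    [0,0,0]
  ],
  "roll": [0,0,0,0,0]
}}

```text
clock: 16.77
position: [0.5371, 0.1229, 0.1071]
ee_rot: [0.621, 0.784, -0.0, 0.0]
ft_force: [-3.2, -0.6, 11.0]
grip_width: 0.264
```

Call:
{"op": "send_rows", "data": {
  "offset": [
    [0,0,0],
    [0,0,0],
    [0,0,0],
    [0,0,0],
    [0,0,0]
  ],
  "roll": [0,0,0,0,0]
}}

```text
clock: 17.18
position: [0.5371, 0.1229, 0.1071]
ee_rot: [0.621, 0.784, -0.0, 0.0]
ft_force: [-3.1, -0.7, 10.9]
grip_width: 0.263
```

Call:
{"op": "send_rows", "data": {
  "offset": [
    [0,0,0],
    [0,0,0],
    [0,0,0],
    [0,0,0],
    [0,0,0]
  ],
  "roll": [0,0,0,0,0]
}}

```text
clock: 17.6
position: [0.5371, 0.1229, 0.1071]
ee_rot: [0.621, 0.784, -0.0, 0.0]
ft_force: [-3.6, -1.5, 10.6]
grip_width: 0.268
```

```bash
python3 - <<'E'
from h import *
P=[]
im2,d2,p2=snap("scene"); im,d,p=snap("wrist"); a=im[100:340,160:400]; b=im2[160:260,220:320]
for _ in range(4):
    o=monitor.get_obs(); P.append(np.r_[o["position"],o["ft_force"]]); eyes.camera("top")
print(np.mean(P,0).round(4),o["ee_rot"])
cv2.imwrite("pics/w6.png",np.hstack([cv2.resize(x,(400,400),interpolation=cv2.INTER_CUBIC) for x in (a,b)]))
E
```

```text
[ 0.5371  0.1229  0.1071 -3.6672 -1.5226 10.9541] [ 6.20536433e-01  7.84177579e-01 -1.03364479e-04  2.21813328e-04]
```

View pics/w6.png

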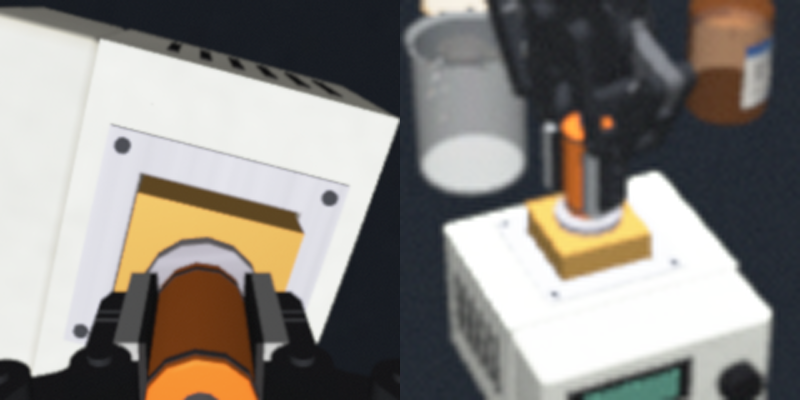

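The flange now sits on the brass (right panel (588,215)), and the load was steady at about 12.5 N for over 1 s. Next I ease most of the press, release and rise.

Call:
{"op": "send_rows", "data": {
  "offset": [
    [0,0,-0.2],
    [0,0,-0.4],
    [0,0,-0.5],
    [0,0,-0.5],
    [0,0,-0.5]
  ],
  "roll": [0,0,0,0,0]
}}

```text
clock: 18.32
position: [0.5371, 0.1229, 0.1071]
ee_rot: [0.62, 0.784, -0.0, 0.0]
ft_force: [-0.5, -0.1, 6.5]
grip_width: 0.266
```

Call:
{"op": "send_rows", "data": {
  "offset": [
    [0,0,0],
    [0,0,0],
    [0,0,0],
    [0,0,0],
    [0,0,0]
  ],
  "roll": [0,0,0,0,0],
  "jaw": 1
}}

```text
clock: 18.73
position: [0.537, 0.1228, 0.1067]
ee_rot: [0.621, 0.784, -0.0, -0.0]
ft_force: [-0.2, 0.2, -0.8]
grip_width: 0.952
```

Call:
{"op": "send_rows", "data": {
  "offset": [
    [0,0,0],
    [0,0,0],
    [0,0,0],
    [0,0,0],
    [0,0,0]
  ],
  "roll": [0,0,0,0,0]
}}

```text
clock: 19.15
position: [0.5371, 0.1228, 0.1069]
ee_rot: [0.621, 0.784, -0.0, 0.0]
ft_force: [-1.1, -0.3, -0.8]
grip_width: 0.998
```

Call:
{"op": "send_rows", "data": {
  "offset": [
    [0,0,-10],
    [0,0,-25],
    [0,0,-50],
    [0,0,-75],
    [0,0,-100]
  ],
  "roll": [0,0,0,0,0]
}}

```text
clock: 19.57
position: [0.5369, 0.123, 0.2087]
ee_rot: [0.62, 0.784, 0.0, 0.0]
ft_force: [0.1, 0.3, -0.2]
grip_width: 0.999
```

Call:
{"op": "send_rows", "data": {
  "offset": [
    [-15,0,0],
    [-40,0,0],
    [-60,0,0],
    [-70,0,0],
    [-70,0,0]
  ],
  "roll": [0,0,0,0,0]
}}

```text
clock: 19.98
position: [0.5537, 0.0522, 0.2072]
ee_rot: [0.622, 0.783, -0.0, 0.0]
ft_force: [-0.4, -0.6, 0.6]
grip_width: 0.996
```

```bash
python3 - <<'E'
from h import *
o=monitor.get_obs(); print(o["clock"],o["position"],o["ft_force"],o["grip_width"])
im2,d2,p2=snap("scene"); im,d,p=snap("wrist"); b=im2[160:260,220:320]
cv2.imwrite("pics/w7.png",np.hstack([cv2.resize(im,(400,300)),cv2.resize(b,(300,300),interpolation=cv2.INTER_CUBIC)]))
h=cv2.cvtColor(im,cv2.COLOR_BGR2HSV); g=cv2.inRange(h,(5,100,200),(17,255,255)); n,l,s,c=cv2.connectedComponentsWithStats(g)
i=1+s[1:,4].argmax(); E=cv2.fitEllipse(cv2.convexHull(np.argwhere(l==i)[:,::-1].astype(np.float32))); print(s[i],E)
u,v=E[0]; r=d[l==i]; print("top",dep(p,u,v,np.median(r)).round(4),onz(p,u,v,.1505).round(4),"well .5376 .1224 insert .095")
E
```

```text
19.9833 [0.55373556 0.05219897 0.20724512] [-0.41646412 -0.64485471  0.59680355] 0.9963140213597135
[   0  190   24  122 2738] ((70.62994384765625, 247.28463745117188), (130.7977752685547, 249.5240020751953), 84.73619842529297)
top [-0.1164 -0.5431 -0.8557] [0.4281 0.0183 0.1505] well .5376 .1224 insert .095
```

View pics/w7.png

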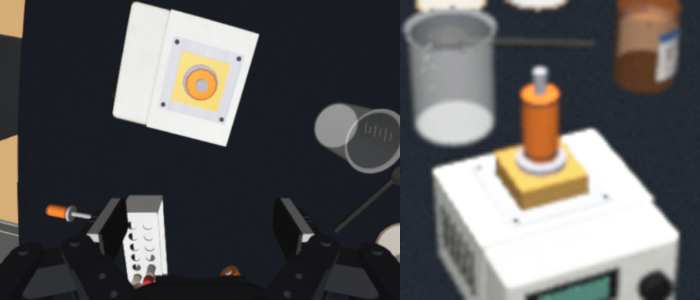

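The gauge stands free and upright, with its flange on the brass (right panel (540,158)) and its rod pushed well up out of the barrel (540,80). The robot is clear of it, so I hand in.

```bash
python3 -c "
from h import *
print(manip.hand_in())"
```

```text
the job is handed in; nothing more can be done
None
```

The job is handed in at about 20 s on the robot's clock, of the 72 s allowed. The gauge stands released and upright in the heater's well, with its stop on the brass insert.

- **Lowering:** I lifted the mid-sized gauge out of the rack and lowered the rod into the well with almost no side force. It bottomed out about 28 mm below the insert's top, then slid up roughly 13 mm at about 4 N until the stop met the insert.
- **Pressing:** The stop was held for over 1 s at about 12.5 N, allowing for the gauge's weight. The highest reading I saw was 11.2 N, about 13 N with the weight added.
- **Last checks:** The final pictures show the gauge upright and seated, the rod standing out of its top, and the gripper clear. The tubes, jars, bottle and beaker were not touched, as far as I could see.

Three checks disagreed or fell short:
- **Contact height:** The stop met the insert about 1.3 mm higher than I had worked out from the camera depth. That is within the 2 mm calibration error.
- **Side force:** About 4 N appeared during the press and went away when I eased off.
- **Final position:** My last automatic measurement of the gauge's position picked up the wrong orange area, so I confirmed the final pose only by eye from the pictures.

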